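# Press a dental cast: tray in, catch off, lever held down

### The arm

A 6-joint arm with a two-finger parallel gripper is mounted at the origin on the work surface. World frame = base frame: x ahead of the robot, y to its left, z up, the work surface at z = 0. Lengths are in m, angles in degrees, forces in N, time in s.
With the tool pointing down it reaches from about 0.375 to 0.9 m from the base axis. Payload 3.1 kg.
Tool frame: the origin (TCP) lies midway between the tips of the shut fingers; the grasp point (between the pads) lies 19 mm behind it; x points along the fingers, z is the direction in which the jaws open and shut, and the axes are right-handed (so a half turn about x gives the same grasp; the last joint's range is limited). The gripper opens to 87 mm and grips with 3 to 60 N. Pads are 19 mm wide; open, the fingers measure 117 mm over their backs; the gripper's body (75 mm by 190 mm) begins 51 mm behind the grasp point.
Start: joints at [53.543, 30.224, 82.088, -0, 67.689, -10.227], TCP at [0.276, 0.561, 0.223] pointing down, gripper open.
Joint ranges: [-176.69, 176.69], [-43.24, 126.21], [12.49, 139.97], [-82, 262], [0, 151.66], [-163.58, 163.58]. Speed limits (degrees/s): [159.86, 159.86, 180, 180, 180, 180].

### API

Orientations are given as a 3x3 rotation matrix whose columns are the frame's x, y, z axes.
In Python, from rig import * gives the robot as it stands.
- The arm moves only by the tool play_rows, never from a script. Its argument "rows" is a list that holds one entry, the list of rows, each a list of 7 numbers: the shift along the tool's x, y, z in m, then the turn, a rotation vector about the tool's x, y, z in degrees, then the finger opening in m, from 0 to 0.087. A call has 1 to 12 rows; each row is the pose to reach, as a shift and turn from the pose commanded when the call began, along the tool's axes at that moment; what a row does not reach only later rows make up. A row lasts 1/10 s, in which the tool goes at most 50 mm and 8.59 degrees, less where a joint would pass 70% of its speed; a pose out of reach is approached as far as the arm can. A call with a gripper value outside its range is refused whole. The fingers move at their own pace and stop on an object; the grip force is fixed at half the most. Time passes only in rows, so rows that repeat a pose let the fingers close. It gives the time, the measured TCP pose, the force and the opening at its end, in the units of the state.
- read_state(): the state, without advancing time (a new reading comes with each control period).
- capture(name): name is "scene" or "top" or "wrist"; returns a dict with "pixels" (384x512x3 uint8, red, green, blue), "intrinsics" (3x3 intrinsics, pixels), "rvec" (rotation vector, rad) and "tvec" (3), from world to camera coordinates, as OpenCV has them. Camera axes: x right, y down, z forward; pixel columns grow to the right and rows downward; lengths in m; the calibration is good to about 2 mm. A picture is of the moment at which its call begins. There is no depth.
- hand_in(): hands the job in, once; it reports no verdict.
Trained networks look in the newest picture that a camera, given by its name, has taken for a name from the list of things; names that differ only in an ending like _2 or _b are one class to them, and where a whole thing is asked for, a point or a joint stands for the part that bears it (a point fixed in the world has none). Each returns a list of dicts, best first, with "p" (0 to 1); they miss things now and then, are a little off and sometimes report something else, mostly with a low value. They report only what shows in the picture. A call takes as long as a camera call. They do not tell look-alikes from the thing itself.
- trace(camera, target): "mask" (384x512 bool, what is visible of it) and "at" ([column, row] in pixels, amid what is visible of it).
The state is a dict: "time_s": time; "joint_positions": joint angles; "qvel": joint speeds; "tau": joint torques, N m; "position": TCP position; "tcp_rot": TCP orientation; "force": force on the tool from outside, world axes, zero at the start; "moment": the same for the moment, N m; "opening": opening from 0.0 (shut) to 1.0 (fully open).
Only numpy, scipy, OpenCV 4.12 (cv2) and the standard library are available. Lean on these libraries where they do the work, as an engineer would, in place of code of your own. Each camera call takes 0.05 s, during which the arm holds its last target.

### The job

First slide the tray with the dental cast on it handle-last into the bench press until it is fully home against the stop, next flip the safety catch over, clear of the lever, and then pull the lever all the way down to its stop so that the pad presses on the cast. Finish while still gripping the lever and holding it there. Keep the cast seated in the tray and leave the other things on the bench where they are.

Things in the scene. Friction and masses are not known exactly. Their poses are not given: they have to be found in the camera images.
- press: White bench press, fixed, about 210 (x) x 150 (y) x 190 mm high without lever and catch. Origin on the bench under its middle; z up. A straight tunnel for the tray runs into it along its y axis, open to +y, closed by a steel stop at y = -60 mm. The tray is home when its origin and axes coincide with those of the press. The head's flat top is at z = 190 mm.
- tunnel_mouth (a point): middle of the tunnel's mouth on the bench, at press y = 65 mm. The tunnel is 112 mm wide (press x from -56 to 56 mm), its floor is the bench itself, clear height 74 mm under the raised pad. Low steel guides (22 mm high) flare out from the mouth to press y = 97 mm, x = +-82 mm.
- tray: Loose aluminium tray, 100 (x) x 120 (y) x 12 mm high, carrying the cast; 0.3 to 0.5 kg together. Origin at the centre of its underside. The handle is on its +y side: a flat tongue to y = 148 mm with an upright grip fin, 14 mm thick (x), 40 mm long (y from 105 to 145 mm), top at z = 42 mm. It slides on the bench with a few newtons; it goes in along the press's -y, handle last.
- tray_grip (a point): point in the upright fin of the tray handle to grip, at x = 0, y = 125 mm, z = 28 mm of the tray; grip across the tray's x axis (14 mm)
- cast: The dental stone cast lying loose on the tray inside low locating strips (5 mm high, 2 to 4 mm play): a base 66 x 58 mm with a horseshoe of teeth, 34 mm high in all. Origin at the centre of its underside, 4 mm above the bench.
- pad: Round rubber press pad, 66 mm across, in the roof of the tunnel, origin at the centre of its underside. It hangs at z = 74 mm at rest and is driven down 38 mm per rad of lever; it meets the home cast at about 0.95 rad and is sprung, so the lever still goes on to its stop.
- catch (a joint): Safety catch on the press head: a steel shaft along press x with an upright tab at its -x end and a flat bar lying across the front of the lever. 0 rad = on: bar level, tab upright. It grows to 1.5 rad (stop) as the tab is pushed over to press +y, which swings the bar up; clear of the lever from 0.9 rad, count it flipped past 1.1. Stays where left (1 to 2 N at the tab).
- catch_tab (a point): middle of the top edge of the catch's tab (a plate 24 mm along press x, 8 mm thick, 50 mm tall from the hinge line). Moves with the catch.
- catch_hinge (a point): point on the catch's hinge line below the tab, at press x = -66, y = 40, z = 235 mm; the line runs along the press's x axis, on a 10 mm thick shaft. Fixed to the press.
- lever (a joint): Press lever, turning about the press's y axis through point lever_hinge. 0 rad = rest, leaning 0.35 rad back to press +x from upright; it grows to 1.1 rad (stop) as the bar is pulled over to press -x and down. A spring pulls it back: at the bar 4 N at rest, 8 N near the stop, 3 N more while the pad presses. Blocked after about 0.05 rad while the catch is on.
- lever_hinge (a point): the lever's pivot, at press x = 0, y = -20, z = 190 mm; the bar moves round it at 105 mm radius in the press's x-z plane. Fixed to the press.
- lever_grip (a point): centre of the lever's cross bar, where to grip it; moves with the lever
- lever_bar: the black round cross bar on the end of the lever, 18 mm thick, 80 mm long along the press's y; a sleeve that turns freely on its own axis, so it need not slip in the grip; origin at its centre
- cast_b: a second bare dental cast, 66 x 58 x 30 mm, a bystander; origin at the centre of its underside
- cast_c: a third bare dental cast, 66 x 58 x 32 mm, a bystander; origin at the centre of its underside
- mix_bowl: a grey mixing bowl, 100 mm across, 50 mm high, a bystander; origin at the centre of its underside
- jar: a white lidded jar, 64 mm across, 75 mm high, a bystander; origin at the centre of its underside
- beaker: a white ceramic cup, 68 mm across, 85 mm high, a bystander; origin at the centre of its underside
- spatula: a mixing spatula lying flat, 190 mm long, a bystander; origin at the centre of its underside
- puck: a pale wax disc, 60 mm across, 22 mm high, a bystander; origin at the centre of its underside
There are look-alikes about, which are no part of the job. Leave any pink or red look-alike of the tray alone.

How it is judged:
By the outcome, as a careful person would: the job done as asked, in the order asked, and still so for the second after the job is handed in, while the arm keeps its last pose, push and grip.
It also fails if it takes over 70 s, if anything falls off the work surface, if the arm or the gripper's body presses on something with over 40 N, if the wrist force passes 120 N, or if a joint passes its speed limit or range.

## Working session

There is one attempt and no reset: what is moved stays moved. The work goes in short steps, Python scripts to look and compute and a tool call to move; the robot and the scene stay as the last step left them, time stands still between calls to the robot, and variables do not carry over. Pictures are saved under pics/ and viewed, and the job is handed in when it is done.

Besides the shell and the picture viewer there is one more tool, called after "Call:" as a command line: name --argument value ..., lists and objects as JSON in quotes. play_rows: Moves the arm, as the interface text tells. Its arguments: {"type":"object","properties":{"rows":{"type":"array"}},"required":["rows"]}

```bash
ls; mkdir -p pics; python3 - <<'E'
from rig import *
import cv2,numpy as np
s=read_state();print(s)
for n in ("scene","top","wrist"):
    c=capture(n);cv2.imwrite(f"pics/{n}0.png",cv2.cvtColor(c["pixels"],cv2.COLOR_RGB2BGR))
    R=cv2.Rodrigues(np.array(c["rvec"]))[0];print(n,c["intrinsics"],-R.T@np.array(c["tvec"]).ravel(),R)
E
```

```text
pics
{'time_s': 0.0, 'joint_positions': array([ 5.35422889e+01,  3.02797715e+01,  8.21574244e+01, -1.19190603e-03,
        6.76871353e+01, -1.02282805e+01]), 'qvel': array([ 0.0209775 ,  0.08118638,  0.07498986, -0.06966995, -0.09651104,
       -0.01939218]), 'tau': array([ 1.13240232e-03, -4.40042388e+01, -1.76593745e+01,  6.33267383e-02,
        5.83575584e-02, -1.74207762e-04]), 'position': array([0.27577441, 0.56005026, 0.22155722]), 'tcp_rot': array([[-1.27399054e-03, -8.97034734e-01,  4.41958215e-01],
       [-1.75674630e-03,  4.41959899e-01,  8.97033088e-01],
       [-9.99997645e-01,  3.66403210e-04, -2.13891518e-03]]), 'force': array([-0.13185099, -0.22868706,  0.36133978]), 'moment': array([0.02436138, 0.02265824, 0.02033575]), 'opening': 1.0011717234809108}
scene [[408.507023     0.         259.08259874]
 [  0.         408.507023   189.70981315]
 [  0.           0.           1.        ]] [ 0.9632638  -0.49702126  1.31011736] [[ 0.78388348  0.62090621 -0.00147139]
 [ 0.52155152 -0.65973204 -0.54105235]
 [-0.33691349  0.42335459 -0.84098763]]
top [[351.43349685   0.         255.70516591]
 [  0.         351.43349685 193.34814861]
 [  0.           0.           1.        ]] [0.40591693 0.06419502 1.35474737] [[ 0.02009191 -0.99949629 -0.02456604]
 [-0.99495984 -0.01757429 -0.09872209]
 [ 0.09824063  0.02642574 -0.99481177]]
wrist [[270.17056505   0.         264.479258  ]
 [  0.         270.17056505 191.29647886]
 [  0.           0.           1.        ]] [0.20424877 0.59490298 0.38339269] [[ 0.44256444  0.89673303 -0.00256687]
 [ 0.85823776 -0.42273268  0.29107564]
 [ 0.25993204 -0.13102271 -0.9566966 ]]
```

View pics/scene0.png

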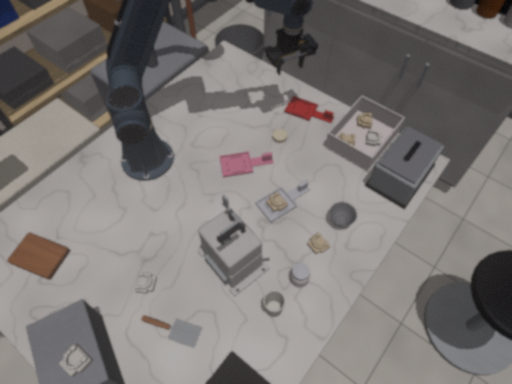

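View pics/top0.png

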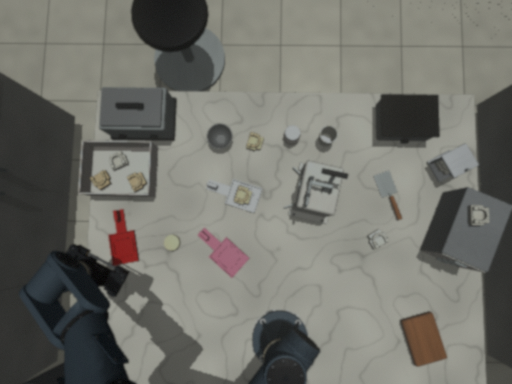

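View pics/wrist0.png

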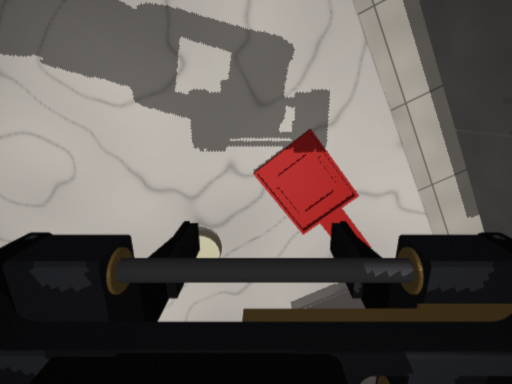

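Candidates for the tray (top image): silver with cast at (242,195), pink at (230,255), red at (122,240), and a grey thing at (452,165). The silver one carrying a cast fits; I'll confirm it in crops.

```bash
python3 - <<'E'
from rig import *
import cv2,numpy as np
a=cv2.imread("pics/top0.png");b=cv2.imread("pics/scene0.png")
A=cv2.resize(a[110:240,190:370],None,fx=4.4,fy=4.4,interpolation=cv2.INTER_CUBIC)
B=cv2.resize(b[160:310,180:340],None,fx=4,fy=4,interpolation=cv2.INTER_CUBIC)
C=cv2.resize(a[80:270,360:512],None,fx=3,fy=3,interpolation=cv2.INTER_CUBIC)
cv2.imwrite("pics/cA.png",A);cv2.imwrite("pics/cB.png",B);cv2.imwrite("pics/cC.png",C)
for cam in("top","scene"):
  for t in("press","tray","cast","pad","catch","lever","lever_bar","tray_grip","catch_tab"):
    r=trace(cam,t)
    print(cam,t,[(round(d["p"],2),np.round(d["at"]).tolist(),int(d["mask"].sum())) for d in r][:5])
E
```

```text
top press [(0.6, [332.0, 173.0], 149), (0.58, [314.0, 191.0], 2415), (0.52, [214.0, 133.0], 486)]
top tray [(0.87, [233.0, 192.0], 782), (0.77, [122.0, 243.0], 1152), (0.7, [227.0, 253.0], 1076)]
top cast [(0.72, [254.0, 141.0], 246), (0.65, [241.0, 196.0], 243), (0.51, [378.0, 241.0], 292), (0.19, [316.0, 191.0], 2488)]
top pad []
top catch [(0.59, [312.0, 183.0], 177)]
top lever [(0.76, [333.0, 173.0], 237), (0.68, [311.0, 183.0], 133), (0.17, [317.0, 190.0], 2529)]
top lever_bar [(0.74, [332.0, 174.0], 128), (0.62, [319.0, 183.0], 100), (0.54, [312.0, 196.0], 2441)]
top tray_grip [(0.91, [224.0, 251.0], 1100), (0.68, [120.0, 243.0], 1190)]
top catch_tab [(0.46, [320.0, 182.0], 57)]
scene press [(0.96, [234.0, 247.0], 3810)]
scene tray [(0.63, [306.0, 109.0], 649), (0.56, [240.0, 158.0], 871)]
scene cast [(0.8, [319.0, 241.0], 286), (0.65, [143.0, 278.0], 363), (0.56, [279.0, 202.0], 278)]
scene pad []
scene catch [(0.72, [228.0, 207.0], 136)]
scene lever [(0.58, [228.0, 234.0], 198)]
scene lever_bar [(0.74, [228.0, 230.0], 184)]
scene tray_grip [(0.8, [286.0, 203.0], 687), (0.75, [305.0, 114.0], 648), (0.74, [301.0, 275.0], 410), (0.63, [243.0, 161.0], 939), (0.4, [145.0, 278.0], 355)]
scene catch_tab [(0.68, [230.0, 216.0], 161), (0.35, [143.0, 282.0], 372)]
```

View pics/cA.png

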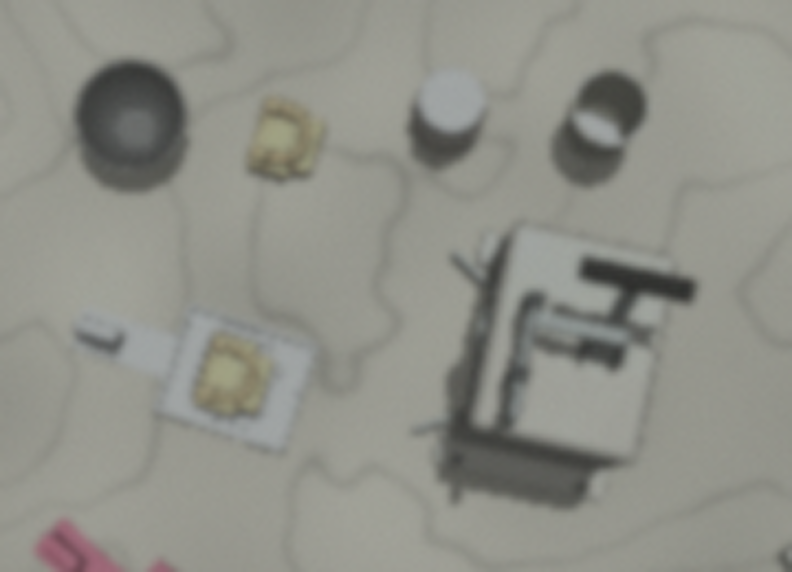

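View pics/cB.png

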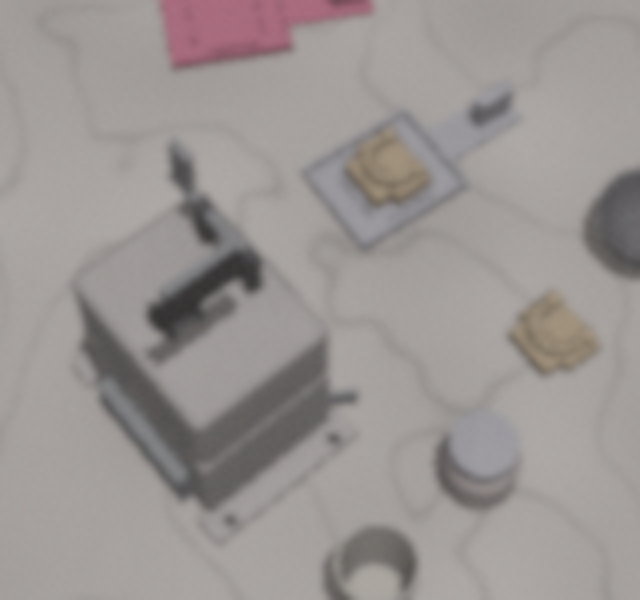

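View pics/cC.png

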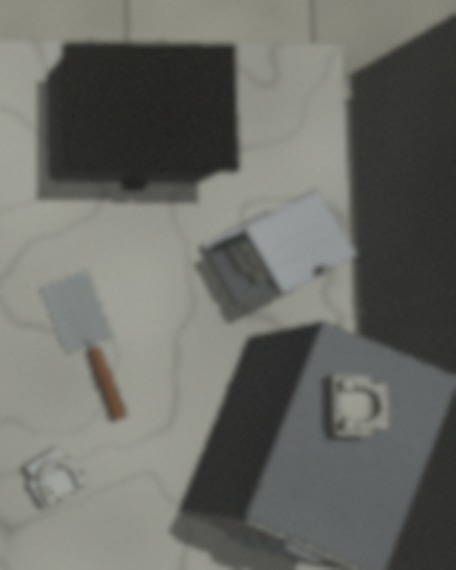

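```bash
cat > h.py <<'E'
from rig import *
import cv2,numpy as np
from scipy.optimize import least_squares
def cam(n,save=None,crop=None,fx=1):
    c=capture(n); im=cv2.cvtColor(c["pixels"],cv2.COLOR_RGB2BGR)
    if save: cv2.imwrite(f"pics/{save}.png",im)
    np.savez(f"cal_{save or n}.npz",K=c["intrinsics"],r=np.array(c["rvec"],float),t=np.array(c["tvec"],float)); return c,im
def cal(s):
    d=np.load(f"cal_{s}.npz");return d["K"],d["r"].ravel(),d["t"].ravel()
def proj(C,P):
    return cv2.projectPoints(np.atleast_2d(np.asarray(P,float)),C[1],C[2],C[0],None)[0].reshape(-1,2)
def ray(C,uv,z):
    K,r,t=C;R=cv2.Rodrigues(r)[0];o=-R.T@t;d=R.T@np.linalg.inv(K)@np.array([uv[0],uv[1],1.]);return o+d*(z-o[2])/d[2]
def M(pose,P):
    x,y,a=pose;P=np.atleast_2d(np.asarray(P,float));c,s=np.cos(a),np.sin(a)
    return np.c_[x+c*P[:,0]-s*P[:,1],y+s*P[:,0]+c*P[:,1],P[:,2]]
def fit(obs,x0):
    # obs list of (C,local pt,uv)
    f=lambda p:np.concatenate([(proj(C,M(p,P))[0]-uv) for C,P,uv in obs])
    r=least_squares(f,x0,loss="soft_l1",f_scale=1.5);print("resid",np.round(r.fun.reshape(-1,2),1).tolist());return r.x
E
python3 - <<'E'
from h import *
for n in("top","scene"): cam(n,n+"1")
T,S=cal("top1"),cal("scene1")
tA=lambda u,v:np.array([190+u/4.4,110+v/4.4]); sB=lambda u,v:np.array([180+u/4,160+v/4])
# tray corners at z=.012
for uv in[(190,310),(316,345),(285,452),(160,412)]:print(ray(T,tA(*uv),.012))
tr=[(T,(.05,.06,.012),tA(190,310)),(T,(.05,-.06,.012),tA(316,345)),(T,(-.05,-.06,.012),tA(285,452)),(T,(-.05,.06,.012),tA(160,412)),
(S,(-.05,.06,.012),sB(405,113)),(S,(.05,.06,.012),sB(467,185)),(S,(.05,-.06,.012),sB(365,247)),(S,(-.05,-.06,.012),sB(305,172))]
p=fit(tr,[.6,.1,0.2]);print("tray",p,np.degrees(p[2]),M(p,[0,.125,.028]))
a=.35;L=(.105*np.sin(a),-.02,.19+.105*np.cos(a))
q=[(T,(.082,.097,.022),tA(452,255)),(T,(-.082,.097,.022),tA(413,432)),(T,L,tA(638,281)),
(S,(-.066,.04,.285),sB(178,145)),(S,(.082,.097,.022),sB(357,395)),(S,L,sB(205,290))]
p=fit(q,[.6,-.1,0.2]);print("press",p,np.degrees(p[2]),"mouth",M(p,[0,.065,0]),"tab",M(p,[-.066,.04,.285]),"bar",M(p,L))
E
```

```text
[0.58699591 0.18784114 0.012     ]
[0.55800959 0.07674223 0.012     ]
[0.4640766  0.10193051 0.012     ]
[0.49686157 0.21167956 0.012     ]
resid [[-0.2, -2.1], [0.9, -0.9], [0.1, -0.4], [-1.3, -0.6], [-0.8, -1.3], [0.1, -0.8], [-0.7, 0.3], [-1.7, -0.4]]
tray [ 0.53030843  0.14511464 -0.28429548] -16.288931003926937 [[0.56536859 0.26509708 0.028     ]]
resid [[0.1, -1.8], [-0.3, -0.3], [-0.8, -0.2], [-0.5, 1.1], [0.3, -1.3], [-2.4, -0.2]]
press [ 0.54451722 -0.11875741 -0.20600858] -11.80342245289443 mouth [[ 0.55781327 -0.05513182  0.        ]] tab [[ 0.48809496 -0.0661026   0.285     ]] bar [[ 0.5756691  -0.14569935  0.28863413]]
```

Scene read: the silver tray with cast at top (242,195), handle towards the left, is the only aluminium one with the cast; it's the target. Next I move above its handle for a close look.

```bash
cat >> h.py <<'E'
from scipy.spatial.transform import Rotation as Ro
def toolR(yaw,tilt=0):
    # tool y along direction yaw+90deg in plan, z along yaw, x down; tilt: rotate about frame y'(deg): + leans body to -x'
    a=np.radians(yaw);yv=np.array([-np.sin(a),np.cos(a),0]);zv=np.array([np.cos(a),np.sin(a),0]);xv=np.array([0,0,-1.])
    R=np.c_[xv,yv,zv];return Ro.from_rotvec(yv*np.radians(-tilt)).as_matrix()@R
def plan(pos,R,base=None):
    s=read_state();p0,R0=(s["position"],s["tcp_rot"]) if base is None else base
    d=R0.T@(np.asarray(pos)-p0);w=Ro.from_matrix(R0.T@R).as_rotvec(degrees=True)
    print("row",np.round(d,4).tolist(),np.round(w,1).tolist());return d,w
E
python3 - <<'E'
from h import *
plan([.565,.265,.22],toolR(-16.3))
E
```

```text
row [0.0026, -0.3897, -0.1376] [80.1, 0.0, -0.0]
```

Call:
play_rows --rows '[[[0.0026, -0.39, -0.1376, 80.1, 0, 0, 0.06], [0.0026, -0.39, -0.1376, 80.1, 0, 0, 0.06], [0.0026, -0.39, -0.1376, 80.1, 0, 0, 0.06], [0.0026, -0.39, -0.1376, 80.1, 0, 0, 0.06], [0.0026, -0.39, -0.1376, 80.1, 0, 0, 0.06], [0.0026, -0.39, -0.1376, 80.1, 0, 0, 0.06], [0.0026, -0.39, -0.1376, 80.1, 0, 0, 0.06], [0.0026, -0.39, -0.1376, 80.1, 0, 0, 0.06], [0.0026, -0.39, -0.1376, 80.1, 0, 0, 0.06], [0.0026, -0.39, -0.1376, 80.1, 0, 0, 0.06], [0.0026, -0.39, -0.1376, 80.1, 0, 0, 0.06], [0.0026, -0.39, -0.1376, 80.1, 0, 0, 0.06]]]'

```text
time_s: 2.35
position: [0.565, 0.2649, 0.2199]
tcp_rot: [[-0.0, 0.28, 0.96], [0.0, 0.96, -0.28], [-1.0, -0.0, -0.0]]
force: [0.4, 0.4, 0.1]
opening: 0.688
```

```bash
python3 - <<'E'
from h import *
c,im=cam("wrist","w1");cv2.imwrite("pics/w1b.png",cv2.resize(im,None,fx=1.55,fy=1.55,interpolation=cv2.INTER_CUBIC))
s=read_state();print(s["time_s"],s["position"],s["joint_positions"].round(1),s["force"].round(1))
E
```

```text
2.4 [0.56480622 0.26518964 0.2199339 ] [14.9 30.3 82.4  0.  67.3 31.1] [ 0.5  0.1 -0.8]
```

View pics/w1b.png

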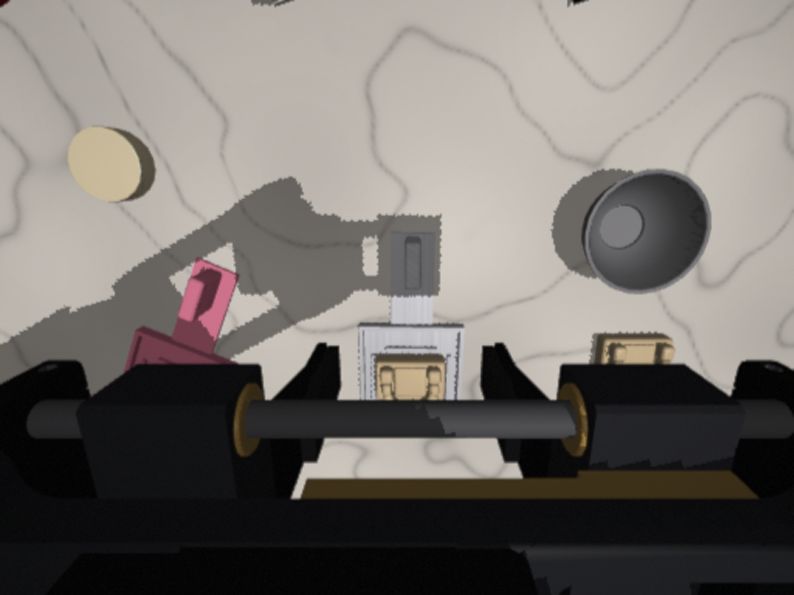

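```bash
python3 - <<'E'
from h import *
im=cv2.imread("pics/w1.png");cv2.imwrite("pics/w1c.png",cv2.resize(im[140:265,215:315],None,fx=4.8,fy=4.8,interpolation=cv2.INTER_CUBIC))
E
```

```text
(no output)
```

View pics/w1c.png

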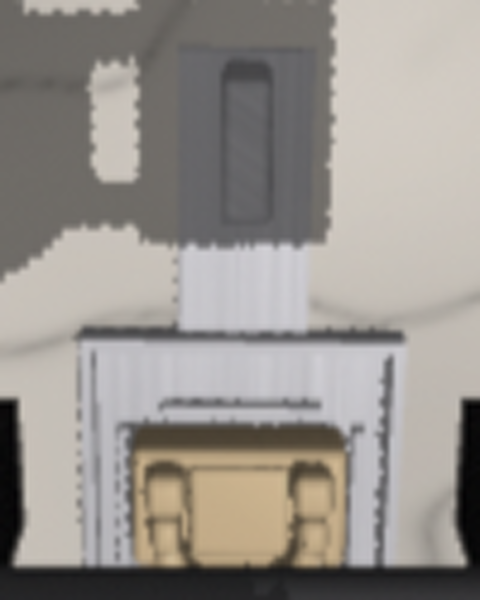

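```bash
python3 - <<'E'
from h import *
W=cal("w1");c=lambda u,v:np.array([215+u/4.8,140+v/4.8])
tr=[(W,(-.05,.06,.012),c(80,340)),(W,(.05,.06,.012),c(405,342)),(W,(0,.105,.042),c(247,222)),(W,(0,.145,.042),c(247,80))]
p=fit(tr,[.53,.145,-.28]);print("tray",p,np.degrees(p[2]),M(p,[0,.125,.028]))
g=M(p,[0,.125,.028])[0]
plan([g[0],g[1],.028-.019],toolR(np.degrees(p[2])))
E
```

```text
resid [[-0.2, -0.3], [0.5, -0.1], [-0.3, 0.7], [0.1, -0.2]]
tray [ 0.53182738  0.14619278 -0.29424821] -16.859180330397322 [[0.56807994 0.26582033 0.028     ]]
row [0.2109, 0.0015, 0.003] [0.6, -0.0, 0.0]
```

Call:
play_rows --rows '[[[0.05, 0.0015, 0.003, 0.6, 0, 0, 0.05], [0.1, 0.0015, 0.003, 0.6, 0, 0, 0.05], [0.14, 0.0015, 0.003, 0.6, 0, 0, 0.05], [0.17, 0.0015, 0.003, 0.6, 0, 0, 0.05], [0.19, 0.0015, 0.003, 0.6, 0, 0, 0.05], [0.204, 0.0015, 0.003, 0.6, 0, 0, 0.05], [0.204, 0.0015, 0.003, 0.6, 0, 0, 0.0], [0.204, 0.0015, 0.003, 0.6, 0, 0, 0.0], [0.204, 0.0015, 0.003, 0.6, 0, 0, 0.0], [0.204, 0.0015, 0.003, 0.6, 0, 0, 0.0], [0.204, 0.0015, 0.003, 0.6, 0, 0, 0.0], [0.204, 0.0015, 0.003, 0.6, 0, 0, 0.0]]]'

```text
time_s: 3.6
position: [0.5685, 0.2657, 0.0169]
tcp_rot: [[0.0, 0.292, 0.956], [0.001, 0.956, -0.292], [-1.0, 0.001, 0.0]]
force: [-1.7, 1.0, 4.5]
opening: 0.16
```

```bash
python3 - <<'E'
from h import *
for n in ("top","scene","wrist"):
    c,im=cam(n,n+"2")
a=cv2.imread("pics/top2.png");b=cv2.imread("pics/scene2.png")
cv2.imwrite("pics/p2.png",np.hstack([cv2.resize(a[140:230,270:370],None,fx=4,fy=4,interpolation=cv2.INTER_CUBIC),cv2.resize(b[190:292,190:276],(344,360),interpolation=cv2.INTER_CUBIC)[:360]]))
s=read_state();print(s["time_s"],s["position"],s["tcp_rot"].round(3),s["force"].round(1),s["opening"]*87)
E
```

```text
3.75 [0.56853754 0.2656416  0.01685656] [[ 0.     0.292  0.956]
 [ 0.001  0.956 -0.292]
 [-1.     0.001  0.   ]] [-1.8  0.2  5.9] 13.454479668429881
```

View pics/p2.png

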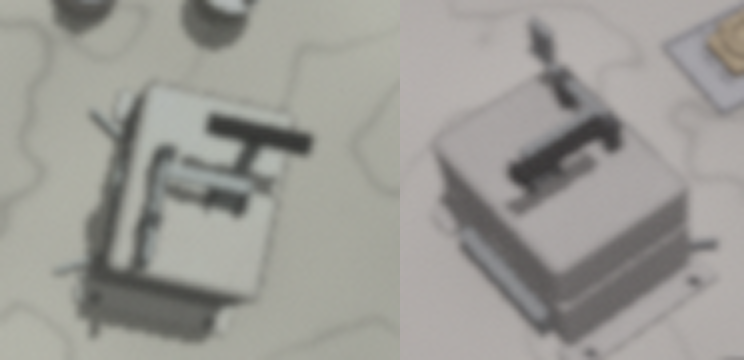

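```bash
python3 - <<'E'
from h import *
T,S=cal("top2"),cal("scene2")
t=lambda u,v:np.array([270+u/4,140+v/4]);s=lambda u,v:np.array([190+(u-400)/4,190+v/3.53])
a=.35;L=np.array((.105*np.sin(a),-.02,.19+.105*np.cos(a)));e=np.array([0,.04,0])
def obs(q):
    hx,hy,yc=q
    return [(T,(.082,.097,.022),t(90,112)),(T,(-.082,.097,.022),t(55,274)),(T,L-e,t(312,142)),(T,L+e,t(208,122)),
 (S,(-.066,.04,.285),s(537,20)),(S,(.082,.097,.022),s(716,243)),(S,L+e,s(620,130)),(S,L-e,s(512,172)),
 (T,(hx,yc+hy,.19),t(152,83)),(T,(hx,yc-hy,.19),t(293,113)),(T,(-hx,yc-hy,.19),t(255,300)),(T,(-hx,yc+hy,.19),t(105,270)),
 (S,(hx,yc+hy,.19),s(688,190)),(S,(hx,yc-hy,.19),s(555,275)),(S,(-hx,yc-hy,.19),s(436,145))]
f=lambda p:np.concatenate([(proj(C,M(p[:3],P))[0]-uv) for C,P,uv in obs(p[3:])])
r=least_squares(f,[.545,-.119,-.206,.1,.07,0],loss="soft_l1",f_scale=1)
print(r.x.round(4),np.degrees(r.x[2]),r.fun.reshape(-1,2).round(1).tolist())
J=r.jac;print("sd",np.sqrt(np.diag(np.linalg.inv(J.T@J))).round(5))
p=r.x[:3];np.save("press.npy",p)
print("home grip",M(p,[0,.125,0]), "pre(y=+.05)",M(p,[0,.125+.17,0]))
E
```

```text
[ 0.5459 -0.1193 -0.206   0.0805  0.0614 -0.001 ] -11.804641083141622 [[0.5, -2.2], [-0.1, -1.0], [-0.7, 0.6], [-0.5, -0.1], [0.0, 2.1], [0.8, -1.0], [-4.6, -2.3], [-0.4, 2.4], [-0.4, -1.0], [0.5, -0.5], [0.2, -0.2], [1.1, -0.9], [-0.6, -1.4], [0.3, -0.9], [-1.9, -2.0]]
sd [0.00123 0.00157 0.01235 0.00177 0.00164 0.00225]
home grip [[0.57149395 0.00305407 0.        ]] pre(y=+.05) [[0.60627176 0.16945871 0.        ]]
```

```bash
python3 - <<'E'
from h import *
T=cal("top2");S=cal("scene2");p=np.load("press.npy")
r=trace("top","cast")
for d in r[:3]:
    print(d["p"],d["at"],ray(T,d["at"],.015)[:2], "near edges", [ray(T,(u,v),.01)[:2].round(3).tolist() for v,u in [(np.where(d["mask"])[0].max(),d["at"][0]),(d["at"][1],np.where(d["mask"])[1].min())]])
for n,uv in(("jar",(292,133)),("bowl",(219,137))): print(n,ray(T,uv,.07 if n=="jar" else .04)[:2])
for y in(.2,.17,.12,.0): print(y,M(p,[[.05,.06+y,0],[.05,y-.06,0]])[:,:2].round(3).tolist())
pre=M(p,[0,.295,0])[0];home=M(p,[0,.125,0])[0]
plan([pre[0],pre[1],.0165],toolR(-11.8))
E
```

```text
0.83 [378.4, 238.3] [ 0.37689388 -0.36405993] near edges [[0.337, -0.365], [0.376, -0.323]]
0.54 [235.2, 188.8] [0.554388   0.17894111] near edges [[0.466, 0.177], [0.554, 0.238]]
jar [ 0.76126824 -0.0324902 ]
bowl [0.75017979 0.24413491]
0.2 [[0.648, 0.125], [0.624, 0.008]]
0.17 [[0.642, 0.096], [0.617, -0.022]]
0.12 [[0.632, 0.047], [0.607, -0.071]]
0.0 [[0.607, -0.071], [0.583, -0.188]]
row [0.0003, -0.081, 0.0642] [-5.2, 0.0, -0.0]
```

Call:
play_rows --rows '[[[0, -0.008, 0.006, -0.5, 0, 0, 0], [0, -0.016, 0.013, -1, 0, 0, 0], [0, -0.024, 0.019, -1.6, 0, 0, 0], [0, -0.032, 0.026, -2.1, 0, 0, 0], [0, -0.041, 0.032, -2.6, 0, 0, 0], [0, -0.049, 0.039, -3.1, 0, 0, 0], [0, -0.057, 0.045, -3.7, 0, 0, 0], [0, -0.065, 0.051, -4.2, 0, 0, 0], [0, -0.072, 0.057, -4.7, 0, 0, 0], [0, -0.077, 0.061, -5.0, 0, 0, 0], [0, -0.081, 0.064, -5.2, 0, 0, 0], [0, -0.081, 0.064, -5.2, 0, 0, 0]]]'

```text
time_s: 5.0
position: [0.6066, 0.1695, 0.0169]
tcp_rot: [[0.001, 0.205, 0.979], [0.001, 0.979, -0.205], [-1.0, 0.001, 0.001]]
force: [-1.5, 1.1, 5.0]
opening: 0.156
```

```bash
python3 - <<'E'
from h import *
p=np.load("press.npy")
c,a=cam("top","top3");c2,b=cam("scene","scene3");c3,w=cam("wrist","w3")
cv2.imwrite("pics/p3.png",np.hstack([cv2.resize(a[130:230,210:350],None,fx=3,fy=3,interpolation=cv2.INTER_CUBIC),cv2.resize(b[170:270,200:320],None,fx=3,fy=3,interpolation=cv2.INTER_CUBIC)]))
s=read_state();print(s["time_s"],s["position"],s["force"].round(1),s["opening"]*87)
h=M(p,[0,.125,0])[0];plan([h[0],h[1],.0165],toolR(-11.8))
E
```

```text
5.15 [0.60662136 0.16952607 0.01685868] [-1.4  1.2  5.6] 13.65547641650473
row [0.0002, -0.1701, -0.0004] [0.0, 0.1, -0.0]
```

View pics/p3.png

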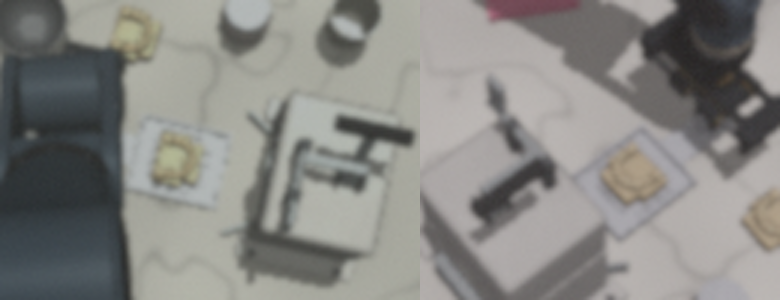

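View pics/w3.png

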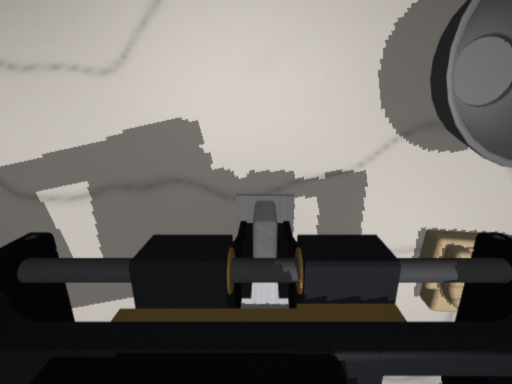

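Call:
play_rows --rows '[[[0, -0.012, 0, 0, 0, 0, 0], [0, -0.026, 0, 0, 0, 0, 0], [0, -0.04, 0, 0, 0, 0, 0], [0, -0.054, 0, 0, 0, 0, 0], [0, -0.068, 0, 0, 0, 0, 0], [0, -0.082, 0, 0, 0, 0, 0], [0, -0.096, 0, 0, 0, 0, 0], [0, -0.11, 0, 0, 0, 0, 0], [0, -0.124, 0, 0, 0, 0, 0], [0, -0.138, 0, 0, 0, 0, 0], [0, -0.148, 0, 0, 0, 0, 0], [0, -0.15, 0, 0, 0, 0, 0]]]'

```text
time_s: 6.35
position: [0.5763, 0.0216, 0.0168]
tcp_rot: [[0.002, 0.206, 0.979], [0.001, 0.979, -0.206], [-1.0, 0.001, 0.002]]
force: [-0.3, 4.8, 6.6]
opening: 0.16
```

```bash
python3 - <<'E'
from h import *
p=np.load("press.npy")
c,a=cam("top","top4");c2,b=cam("scene","scene4")
cv2.imwrite("pics/p4.png",np.hstack([cv2.resize(a[130:230,230:370],None,fx=3,fy=3,interpolation=cv2.INTER_CUBIC),cv2.resize(b[170:270,190:310],None,fx=3,fy=3,interpolation=cv2.INTER_CUBIC)]))
s=read_state();print(s["time_s"],s["position"],s["force"].round(1),s["opening"]*87)
h=M(p,[0,.125,0])[0];plan([h[0],h[1],.0165],toolR(-11.8))
E
```

```text
6.45 [0.57629942 0.02150361 0.01683031] [0.8 2.4 6.5] 13.567047725727598
row [0.0003, -0.019, -0.0009] [0.0, 0.1, -0.0]
```

View pics/p4.png

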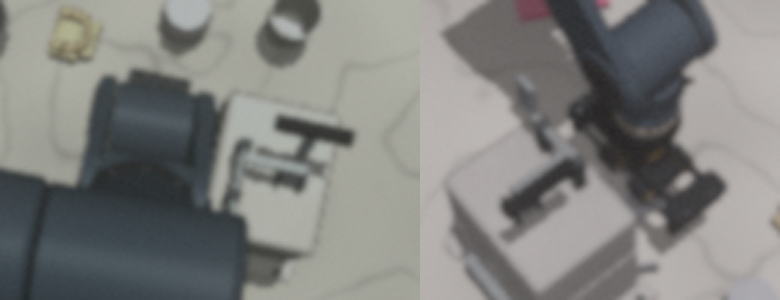

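Call:
play_rows --rows '[[[0, -0.005, 0, 0, 0, 0, 0], [0, -0.01, 0, 0, 0, 0, 0], [0, -0.012, 0, 0, 0, 0, 0], [0, -0.012, 0, 0, 0, 0, 0]]]'

```text
time_s: 6.85
position: [0.5739, 0.0104, 0.0168]
tcp_rot: [[0.002, 0.204, 0.979], [0.0, 0.979, -0.204], [-1.0, 0.001, 0.002]]
force: [1.1, 5.1, 7.2]
opening: 0.157
```

```bash
python3 - <<'E'
from h import *
p=np.load("press.npy")
c2,b=cam("scene","scene5")
cv2.imwrite("pics/p5.png",cv2.resize(b[140:270,190:320],None,fx=4.5,fy=4.5,interpolation=cv2.INTER_CUBIC))
s=read_state();print(s["time_s"],s["position"],s["force"].round(1),s["tau"].round(2),s["joint_positions"].round(1))
h=M(p,[0,.125,0])[0];plan([h[0],h[1],.0165],toolR(-11.8))
E
```

```text
6.9 [0.57388933 0.01041755 0.01682553] [1.6 2.6 7. ] [ -2.1  -41.07  -7.66  -0.67  -0.08  -0.06] [-10.1  43.7  97.5   0.1  38.6   1.6]
row [0.0003, -0.0077, -0.0008] [0.0, 0.1, -0.0]
```

View pics/p5.png

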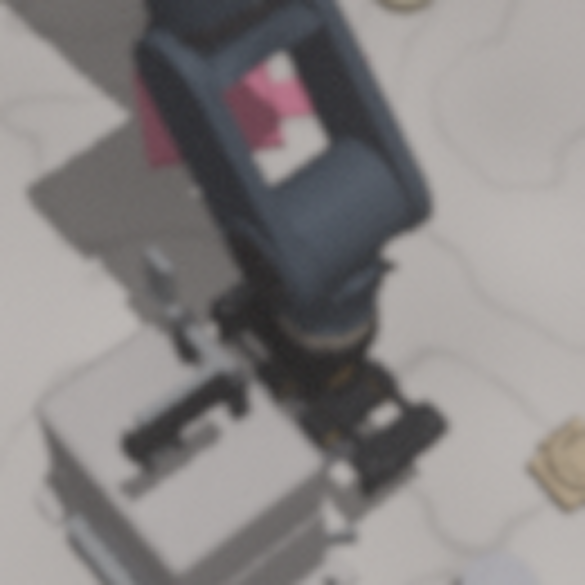

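Call:
play_rows --rows '[[[0, -0.002, 0, 0, 0, 0, 0], [0, -0.004, 0, 0, 0, 0, 0], [0, -0.006, 0, 0, 0, 0, 0], [0, -0.006, 0, 0, 0, 0, 0]]]'

```text
time_s: 7.3
position: [0.5727, 0.0048, 0.0168]
tcp_rot: [[0.002, 0.204, 0.979], [0.001, 0.979, -0.204], [-1.0, 0.001, 0.002]]
force: [1.2, 4.4, 6.8]
opening: 0.165
```

Call:
play_rows --rows '[[[0, -0.001, 0, 0, 0, 0, 0], [0, -0.002, 0, 0, 0, 0, 0], [0, -0.002, 0, 0, 0, 0, 0]]]'

```text
time_s: 7.6
position: [0.5723, 0.0031, 0.0168]
tcp_rot: [[0.002, 0.204, 0.979], [0.001, 0.979, -0.204], [-1.0, 0.001, 0.002]]
force: [1.1, 5.8, 6.4]
opening: 0.156
```

Call:
play_rows --rows '[[[0, -0.001, 0, 0, 0, 0, 0], [0, -0.002, 0, 0, 0, 0, 0], [0, -0.002, 0, 0, 0, 0, 0]]]'

```text
time_s: 7.9
position: [0.5721, 0.0023, 0.0168]
tcp_rot: [[0.003, 0.205, 0.979], [0.002, 0.979, -0.205], [-1.0, 0.003, 0.002]]
force: [3.4, 10.6, 6.1]
opening: 0.159
```

Call:
play_rows --rows '[[[0, -0.001, 0, 0, 0, 0, 0], [0, -0.002, 0, 0, 0, 0, 0], [0, -0.003, 0, 0, 0, 0, 0], [0, -0.003, 0, 0, 0, 0, 0]]]'

```text
time_s: 8.3
position: [0.5717, 0.0022, 0.0168]
tcp_rot: [[0.003, 0.206, 0.979], [0.006, 0.978, -0.206], [-1.0, 0.007, 0.002]]
force: [3.9, 19.9, 6.8]
opening: 0.161
```

Call:
play_rows --rows '[[[0, 0.0035, 0, 0, 0, 0, 0], [0, 0.0035, 0, 0, 0, 0, 0.04], [0, 0.0035, 0, 0, 0, 0, 0.04], [0, 0.0035, 0, 0, 0, 0, 0.04], [-0.01, 0.0035, 0, 0, 0, 0, 0.04], [-0.04, 0.006, 0, 0, 0, 0, 0.04], [-0.08, 0.01, 0, 0, 0, 0, 0.04], [-0.12, 0.012, 0, 0, 0, 0, 0.0], [-0.17, 0.02, 0, 0, 0, 0, 0.0], [-0.22, 0.03, 0, 0, 0, 0, 0.0], [-0.27, 0.04, 0, 0, 0, 0, 0.0], [-0.3, 0.05, 0, 0, 0, 0, 0.0]]]'

```text
time_s: 9.5
position: [0.5815, 0.0468, 0.3208]
tcp_rot: [[0.006, 0.204, 0.979], [-0.001, 0.979, -0.204], [-1.0, 0.0, 0.006]]
force: [1.1, -0.0, 0.5]
opening: 0.09
```

```bash
python3 - <<'E'
from h import *
p=np.load("press.npy")
c,a=cam("top","top6");c2,b=cam("scene","scene6");c3,w=cam("wrist","w6")
cv2.imwrite("pics/p6.png",np.hstack([cv2.resize(a[130:230,230:370],None,fx=3,fy=3,interpolation=cv2.INTER_CUBIC),cv2.resize(b[170:270,190:310],None,fx=3,fy=3,interpolation=cv2.INTER_CUBIC)]))
s=read_state();print(s["time_s"],s["position"],s["force"].round(1),s["opening"]*87)
q=np.array([0.5717-p[0],.0022-p[1]]);ca,sa=np.cos(p[2]),np.sin(p[2]);print("grip in press",ca*q[0]+sa*q[1],-sa*q[0]+ca*q[1])
E
```

```text
9.65 [0.58189183 0.04698473 0.31939895] [-0.2  0.5  0.2] 1.7125466974753576
grip in press 0.0003764106552652524 0.12420614891756653
```

View pics/p6.png

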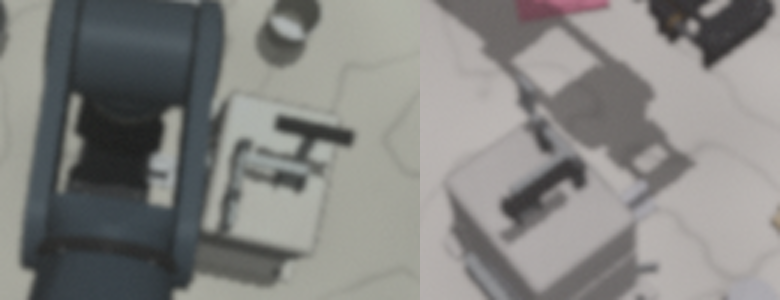

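View pics/w6.png

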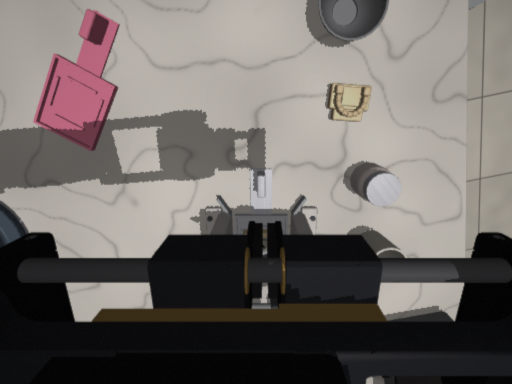

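```bash
python3 - <<'E'
from h import *
w=cv2.imread("pics/w6.png");cv2.imwrite("pics/w6c.png",cv2.resize(w[160:240,195:325],None,fx=6,fy=6,interpolation=cv2.INTER_CUBIC))
E
```

```text
(no output)
```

View pics/w6c.png

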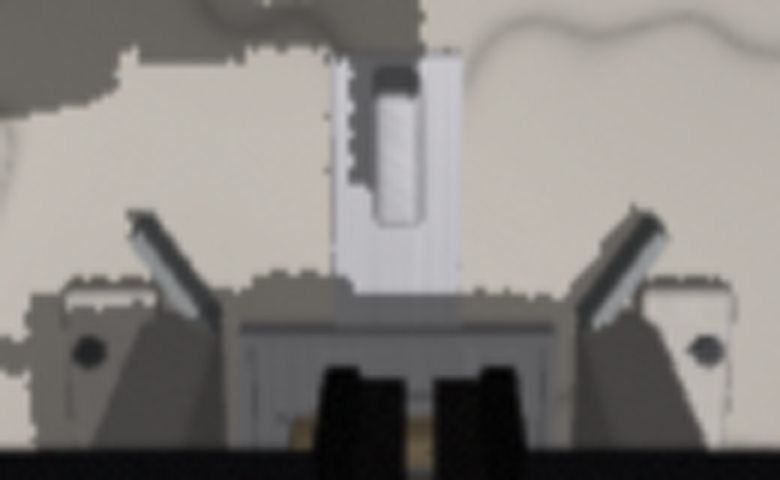

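```bash
python3 - <<'E'
from h import *
p0=np.load("press.npy");W=cal("w6");c=lambda u,v:np.array([195+u/6,160+v/6])
t=fit([(W,(-.05,.06,.012),c(241,330)),(W,(.05,.06,.012),c(555,330)),(W,(0,.105,.042),c(398,222)),(W,(0,.145,.042),c(398,93))],p0);print("tray",t)
g=fit([(W,(-.082,.097,.022),c(140,215)),(W,(.082,.097,.022),c(655,220)),(W,(-.056,.065,.022),c(216,315)),(W,(.056,.065,.022),c(582,318))],p0);print("press",g,p0)
print(np.degrees([t[2],g[2]]))
np.save("tray.npy",t)
tabs=M(t,[[-.066,.04,.285]]);print(tabs,M(p0,[[-.066,.04,.285]]))
E
```

```text
resid [[-0.5, 0.2], [0.4, 0.1], [0.0, 0.4], [0.0, -0.7]]
tray [ 0.54734115 -0.11980005 -0.20763265]
resid [[-2.3, -0.0], [3.0, -0.0], [-0.1, 0.1], [0.0, 0.1]]
press [ 0.54774075 -0.1161616  -0.21825509] [ 0.54592203 -0.11930229 -0.20602985]
[-11.89647456 -12.50509557]
[[ 0.49100448 -0.06705368  0.285     ]] [[ 0.48950089 -0.06664628  0.285     ]]
```

```bash
python3 - <<'E'
from h import *
p=np.array([.5467,-.1195,-.2065]);np.save("press.npy",p)
R=toolR(np.degrees(p[2]));s=read_state()
b=(s["position"],s["tcp_rot"])
for P in [(0,.17,.345),(-.066,.012,.345),(-.066,.012,.268)]: plan(M(p,P)[0],R,b)
print(s["joint_positions"].round(1))
E
```

```text
row [-0.0256, -0.0002, -0.0001] [0.1, 0.4, -0.0]
row [-0.0261, -0.158, -0.0665] [0.1, 0.4, -0.0]
row [0.0509, -0.158, -0.0671] [0.1, 0.4, -0.0]
[-6.3 21.3 81.3 -0.  77.   5.4]
```

Call:
play_rows --rows '[[[-0.026, 0, 0, 0, 0.4, 0, 0], [-0.03, -0.03, -0.0665, 0, 0.4, 0, 0], [-0.03, -0.06, -0.0665, 0, 0.4, 0, 0], [-0.03, -0.1, -0.0665, 0, 0.4, 0, 0], [-0.03, -0.14, -0.0665, 0, 0.4, 0, 0], [-0.03, -0.158, -0.0665, 0, 0.4, 0, 0], [-0.026, -0.158, -0.0665, 0, 0.4, 0, 0], [-0.026, -0.158, -0.0665, 0, 0.4, 0, 0]]]'

```text
time_s: 10.45
position: [0.4821, -0.0941, 0.3401]
tcp_rot: [[-0.011, 0.205, 0.979], [0.004, 0.979, -0.205], [-1.0, 0.001, -0.011]]
force: [0.4, 0.3, 0.1]
opening: 0.004
```

```bash
python3 - <<'E'
from h import *
c,a=cam("top","top7");c2,b=cam("scene","scene7");c3,w=cam("wrist","w7")
cv2.imwrite("pics/p7.png",np.hstack([cv2.resize(a[130:230,260:370],None,fx=3,fy=3,interpolation=cv2.INTER_CUBIC),cv2.resize(b[150:250,180:290],None,fx=4,fy=3,interpolation=cv2.INTER_CUBIC)]))
C=cal("scene7");s=read_state();print(s["position"],s["force"].round(1),proj(C,[s["position"]]))
E
```

```text
[ 0.48321928 -0.09326662  0.34126101] [ 0.1  0.1 -0.1] [[214.87346906 192.36713596]]
```

View pics/p7.png

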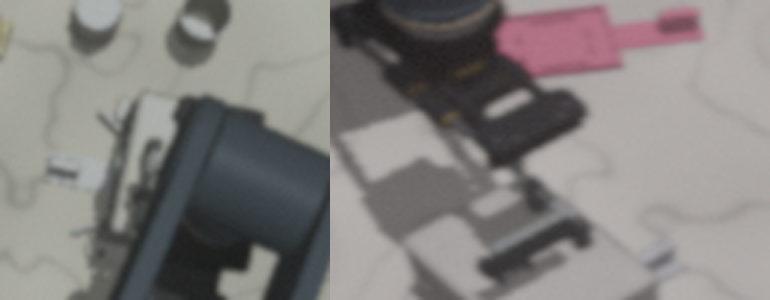

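View pics/w7.png

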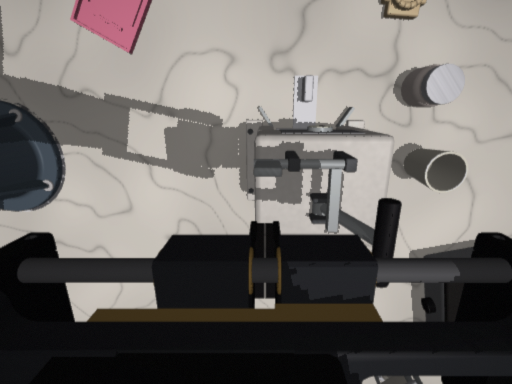

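```bash
python3 - <<'E'
from h import *
p=np.load("press.npy");C=cal("w7")
for P in [(-.066,.04,.285),(-.078,.04,.285),(-.054,.04,.285),(-.078,.04,.235),(.036,.02,.2886),(.036,-.06,.2886)]: print(P,proj(C,M(p,P)).round(1))
w=cv2.imread("pics/w7.png");cv2.imwrite("pics/w7c.png",cv2.resize(w[100:300,225:425],None,fx=3,fy=3,interpolation=cv2.INTER_CUBIC))
R=toolR(np.degrees(p[2]));s=read_state();b=(s["position"],s["tcp_rot"])
plan(M(p,(-.066,.012,.34))[0],R,b);plan(M(p,(-.066,.012,.268))[0],R,b)
E
```

```text
(-0.066, 0.04, 0.285) [[266.9 174.5]]
(-0.078, 0.04, 0.285) [[252.4 174.5]]
(-0.054, 0.04, 0.285) [[281.5 174.6]]
(-0.078, 0.04, 0.235) [[255.  162.9]]
(0.036, 0.02, 0.2886) [[389.4 199.4]]
(0.036, -0.06, 0.2886) [[377.5 282. ]]
row [0.0012, -0.0007, 0.0015] [0.2, -0.5, -0.0]
row [0.0732, -0.0007, 0.0021] [0.2, -0.5, -0.0]
```

View pics/w7c.png

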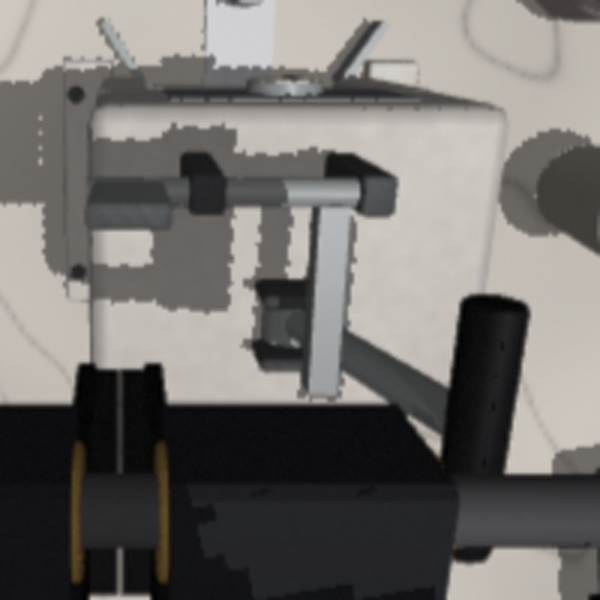

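Call:
play_rows --rows '[[[0.03, 0, 0.002, 0, -0.5, 0, 0], [0.06, 0, 0.002, 0, -0.5, 0, 0], [0.073, 0, 0.002, 0, -0.5, 0, 0], [0.073, 0, 0.002, 0, -0.5, 0, 0]]]'

```text
time_s: 11.0
position: [0.4836, -0.0929, 0.2669]
tcp_rot: [[-0.003, 0.202, 0.979], [0.002, 0.979, -0.202], [-1.0, 0.001, -0.004]]
force: [-0.7, -0.0, 0.3]
opening: -0.0
```

Call:
play_rows --rows '[[[0.001, 0.01, 0, 0, 0, 0, 0], [0.001, 0.017, 0, 0, 0, 0, 0], [0.0015, 0.023, 0, 0, 0, 0, 0], [0.003, 0.0295, 0, 0, 0, 0, 0], [0.006, 0.0355, 0, 0, 0, 0, 0], [0.0085, 0.039, 0, 0, 0, 0, 0], [0.0125, 0.0426, 0, 0, 0, 0, 0], [0.018, 0.046, 0, 0, 0, 0, 0], [0.023, 0.0486, 0, 0, 0, 0, 0], [0.026, 0.0505, 0, 0, 0, 0, 0], [0.026, 0.0505, 0, 0, 0, 0, 0]]]'

```text
time_s: 12.1
position: [0.4947, -0.0448, 0.2421]
tcp_rot: [[-0.0, 0.203, 0.979], [0.0, 0.979, -0.203], [-1.0, 0.0, -0.0]]
force: [-0.5, -0.5, -0.5]
opening: 0.005
```

```bash
python3 - <<'E'
from h import *
c2,b=cam("scene","scene8");c3,w=cam("wrist","w8")
cv2.imwrite("pics/p8.png",np.hstack([cv2.resize(w[80:240,200:420],None,fx=2,fy=2,interpolation=cv2.INTER_CUBIC),cv2.resize(b[170:250,190:270],None,fx=4,fy=4,interpolation=cv2.INTER_CUBIC)]))
p=np.load("press.npy");C=cal("scene8");s=read_state();print(s["time_s"],s["force"].round(1),Ro.from_euler("z",-p[2]).apply(s["position"]-[p[0],p[1],0]))
E
```

```text
12.2 [-0.1  0.4 -0.1] [-0.06648668  0.06234841  0.24228792]
```

View pics/p8.png

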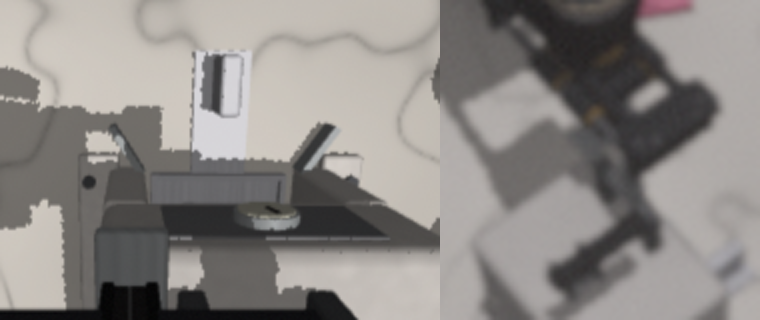

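Call:
play_rows --rows '[[[0.002, 0.001, 0, 0, 0, 0, 0], [0.004, 0.001, 0, 0, 0, 0, 0], [0.004, 0.001, 0, 0, 0, 0, 0]]]'

```text
time_s: 12.5
position: [0.4949, -0.0445, 0.2408]
tcp_rot: [[0.001, 0.203, 0.979], [-0.001, 0.979, -0.203], [-1.0, -0.001, 0.001]]
force: [-4.5, -0.8, 12.8]
opening: 0.008
```

Call:
play_rows --rows '[[[-0.03, 0.0, 0, 0, 0, 0, 0], [-0.07, 0, 0, 0, 0, 0, 0], [-0.11, 0, 0, 0, 0, 0, 0], [-0.14, 0.02, 0, 0, 0, 0, 0], [-0.16, 0.05, 0, 0, 0, 0, 0], [-0.16, 0.05, 0, 0, 0, 0, 0], [-0.16, 0.05, 0, 0, 0, 0, 0]]]'

```text
time_s: 13.2
position: [0.505, 0.0052, 0.3988]
tcp_rot: [[0.001, 0.202, 0.979], [-0.001, 0.979, -0.202], [-1.0, -0.001, 0.002]]
force: [-0.1, -0.0, 0.4]
opening: 0.008
```

```bash
python3 - <<'E'
from h import *
c2,b=cam("scene","scene9");c3,w=cam("wrist","w9");_,a=cam("top","top9")
cv2.imwrite("pics/p9.png",np.hstack([cv2.resize(w[100:260,200:420],None,fx=2,fy=2,interpolation=cv2.INTER_CUBIC),cv2.resize(b[170:250,190:270],None,fx=4,fy=4,interpolation=cv2.INTER_CUBIC)]))
p=np.load("press.npy");s=read_state();print(s["time_s"],s["force"].round(1),Ro.from_euler("z",-p[2]).apply(s["position"]-[p[0],p[1],0]))
E
```

```text
13.35 [ 0.2  0.1 -1.2] [-0.06672529  0.11258045  0.39745256]
```

View pics/p9.png

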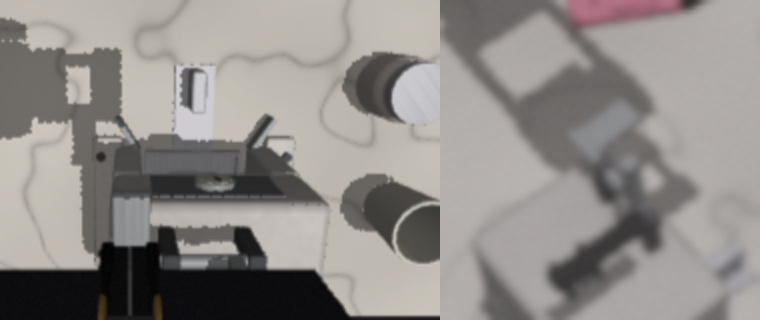

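```bash
cat >> h.py <<'E'
def lev(th,tilt,back=0,y=-.024,p=None):
    p=np.load("press.npy") if p is None else p
    a=.35-th; c=M(p,[.105*np.sin(a),y,.19+.105*np.cos(a)])[0]
    R=toolR(np.degrees(p[2]),tilt); return c+R[:,0]*(.019-back),R
E
python3 - <<'E'
from h import *
p=np.load("press.npy");s=read_state();b=(s["position"],s["tcp_rot"])
pos,R=lev(0,-15,.085);print(pos);plan(pos,R,b)
E
```

```text
[ 0.59373763 -0.15387469  0.35238524]
row [0.0449, -0.1367, 0.1198] [0.1, 14.9, 0.0]
```

Call:
play_rows --rows '[[[0, -0.02, 0.04, 0, 5, 0, 0.06], [0, -0.05, 0.08, 0, 10, 0, 0.06], [0, -0.09, 0.12, 0, 15, 0, 0.06], [0, -0.1367, 0.12, 0, 15, 0, 0.06], [0.02, -0.1367, 0.12, 0, 15, 0, 0.06], [0.045, -0.1367, 0.12, 0, 15, 0, 0.06], [0.045, -0.1367, 0.12, 0, 15, 0, 0.06], [0.045, -0.1367, 0.12, 0, 15, 0, 0.06]]]'

```text
time_s: 14.15
position: [0.5946, -0.1538, 0.3533]
tcp_rot: [[-0.254, 0.204, 0.945], [0.054, 0.979, -0.197], [-0.966, 0.001, -0.26]]
force: [0.4, 0.2, 0.6]
opening: 0.636
```

```bash
python3 - <<'E'
from h import *
c3,w=cam("wrist","w10");c2,b=cam("scene","scene10")
cv2.imwrite("pics/p10.png",np.hstack([cv2.resize(w[100:300,150:400],None,fx=1.8,fy=1.8,interpolation=cv2.INTER_CUBIC),cv2.resize(b[170:250,190:270],None,fx=4,fy=4.5,interpolation=cv2.INTER_CUBIC)]))
p=np.load("press.npy");s=read_state();print(s["time_s"],s["position"],s["joint_positions"].round(1),s["opening"]*87)
plan(*lev(0,-15)); 
C=cal("w10")
for P in [(.036,.02,.2886),(.036,-.02,.2886),(.015,.035,.31)]: print(P,proj(C,M(p,P)).round(1))
print(proj(cal("scene10"),M(p,[(.036,.02,.2886),(.036,-.06,.2886)])).round(1))
E
```

```text
14.25 [ 0.59548264 -0.15356236  0.35529797] [-23.4  30.4  62.1  -3.  102.  -11.9] 58.1615743237693
row [0.0882, -0.0006, -0.0011] [0.1, 0.2, 0.0]
(0.036, 0.02, 0.2886) [[263.4 152.7]]
(0.036, -0.02, 0.2886) [[263.5 197.5]]
(0.015, 0.035, 0.31) [[230.2 136.5]]
[[240.6 224.8]
 [217.7 241.3]]
```

View pics/p10.png

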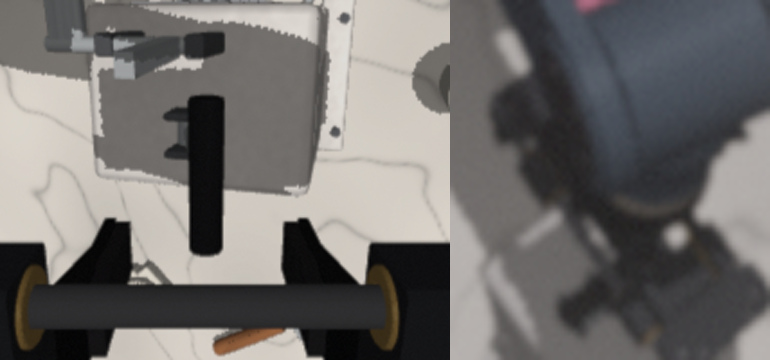

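Call:
play_rows --rows '[[[0.03, -0.0006, -0.001, 0, 0, 0, 0.06], [0.06, -0.0006, -0.001, 0, 0, 0, 0.06], [0.08, -0.0006, -0.001, 0, 0, 0, 0.06], [0.088, -0.0006, -0.001, 0, 0, 0, 0.06], [0.088, -0.0006, -0.001, 0, 0, 0, 0.0], [0.088, -0.0006, -0.001, 0, 0, 0, 0.0], [0.088, -0.0006, -0.001, 0, 0, 0, 0.0], [0.088, -0.0006, -0.001, 0, 0, 0, 0.0], [0.088, -0.0006, -0.001, 0, 0, 0, 0.0], [0.088, -0.0006, -0.001, 0, 0, 0, 0.0]]]'

```text
time_s: 15.25
position: [0.5721, -0.1492, 0.2697]
tcp_rot: [[-0.251, 0.203, 0.946], [0.052, 0.979, -0.197], [-0.967, -0.0, -0.257]]
force: [-0.3, 0.8, 0.1]
opening: 0.226
```

```bash
python3 - <<'E'
from h import *
c3,w=cam("wrist","w11")
p=np.load("press.npy");s=read_state();print(s["time_s"],s["position"],s["force"].round(1),s["joint_positions"].round(1),s["opening"]*87)
plan(*lev(0,-15)); b=(s["position"],s["tcp_rot"])
for i in range(1,13):
    th=1.16*i/12; plan(*lev(th,-15+55*i/12),b)
E
```

```text
15.3 [ 0.5721578  -0.14927708  0.26956324] [ 0.6 -0.4  1. ] [-23.8  31.8  72.8  -3.1  90.  -11.7] 17.694254507791577
row [-0.0007, -0.0001, -0.0001] [0.1, 0.1, 0.0]
row [-0.0012, -0.0001, -0.0087] [0.1, -4.4, 0.0]
row [-0.0008, -0.0, -0.0174] [0.1, -9.0, 0.0]
row [0.0004, -0.0, -0.0259] [0.1, -13.6, 0.0]
row [0.0025, -0.0, -0.0343] [0.1, -18.2, 0.0]
row [0.0054, -0.0, -0.0424] [0.1, -22.8, 0.0]
row [0.0091, 0.0, -0.0502] [0.1, -27.4, 0.0]
row [0.0135, 0.0, -0.0576] [0.1, -31.9, 0.0]
row [0.0187, 0.0, -0.0645] [0.1, -36.5, -0.0]
row [0.0245, 0.0001, -0.0709] [0.1, -41.1, -0.0]
row [0.0309, 0.0001, -0.0766] [0.1, -45.7, -0.0]
row [0.0379, 0.0001, -0.0817] [0.1, -50.3, -0.0]
row [0.0453, 0.0001, -0.0861] [0.1, -54.9, -0.0]
```

View pics/w11.png

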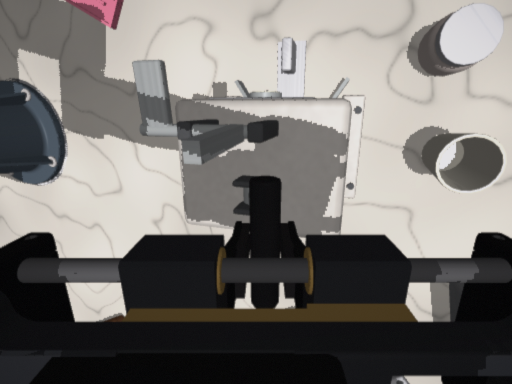

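Call:
play_rows --rows '[[[-0.001, 0, -0.0045, 0, -2.2, 0, 0], [-0.0012, 0, -0.0087, 0, -4.4, 0, 0], [-0.001, 0, -0.013, 0, -6.7, 0, 0], [-0.0008, 0, -0.0174, 0, -9, 0, 0], [-0.0002, 0, -0.0217, 0, -11.3, 0, 0], [0.0004, 0, -0.0259, 0, -13.6, 0, 0], [0.0014, 0, -0.03, 0, -15.9, 0, 0], [0.0025, 0, -0.0343, 0, -18.2, 0, 0], [0.0039, 0, -0.0384, 0, -20.5, 0, 0], [0.0054, 0, -0.0424, 0, -22.8, 0, 0], [0.0072, 0, -0.0463, 0, -25.1, 0, 0], [0.0091, 0, -0.0502, 0, -27.4, 0, 0]]]'

```text
time_s: 16.5
position: [0.5241, -0.1392, 0.2735]
tcp_rot: [[0.218, 0.204, 0.954], [-0.045, 0.979, -0.199], [-0.975, 0.0, 0.222]]
force: [7.7, 0.2, -9.0]
opening: 0.197
```

```bash
python3 - <<'E'
from h import *
c3,w=cam("wrist","w12")
p=np.load("press.npy");s=read_state();print(s["time_s"],s["position"],s["force"].round(1),s["joint_positions"].round(1),s["opening"]*87)
def pr(s):
    g=s["position"]-.019*s["tcp_rot"][:,0];return Ro.from_euler("z",-p[2]).apply(g-[p[0],p[1],0])
g=pr(s);print(g,"theta",.35-np.arctan2(g[0],g[2]-.19),"r",np.hypot(g[0],g[2]-.19))
b=lev(.58,12.5)
for i in range(1,8): plan(*lev(.58+.58*i/6,12.5+27.5*min(i,6)/6),b)
E
```

```text
16.55 [ 0.52182031 -0.13861003  0.2729005 ] [ 4.7 -1.6 -5.3] [-28.9  15.2 100.1   4.7  52.6 -19.6] 16.87767965526094
[-0.0246181  -0.02381056  0.29143381] theta 0.5880974115062132 r 0.10437849130244414
row [0.0005, 0.0, -0.0086] [-0.0, -4.6, -0.0]
row [0.002, -0.0, -0.0171] [0.0, -9.2, 0.0]
row [0.0042, 0.0, -0.0255] [0.0, -13.8, 0.0]
row [0.0073, -0.0, -0.0335] [-0.0, -18.3, -0.0]
row [0.0111, 0.0, -0.0413] [-0.0, -22.9, 0.0]
row [0.0157, -0.0, -0.0486] [-0.0, -27.5, -0.0]
row [0.0218, -0.0, -0.0567] [-0.0, -27.5, -0.0]
```

View pics/w12.png

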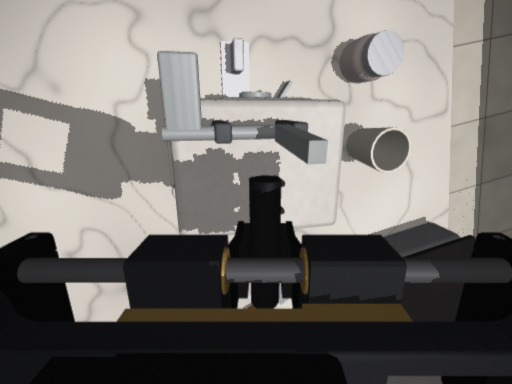

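Call:
play_rows --rows '[[[0.0002, 0, -0.0043, 0, -2.3, 0, 0], [0.0005, 0, -0.0086, 0, -4.6, 0, 0], [0.0012, 0, -0.0128, 0, -6.9, 0, 0], [0.002, 0, -0.0171, 0, -9.2, 0, 0], [0.003, 0, -0.0213, 0, -11.5, 0, 0], [0.0042, 0, -0.0255, 0, -13.8, 0, 0], [0.0057, 0, -0.0295, 0, -16, 0, 0], [0.0073, 0, -0.0335, 0, -18.3, 0, 0], [0.0091, 0, -0.0374, 0, -20.6, 0, 0], [0.0111, 0, -0.0413, 0, -22.9, 0, 0], [0.013, 0, -0.0445, 0, -25, 0, 0], [0.013, 0, -0.0445, 0, -25, 0, 0]]]'

```text
time_s: 17.75
position: [0.4851, -0.1312, 0.2528]
tcp_rot: [[0.601, 0.204, 0.773], [-0.123, 0.979, -0.162], [-0.79, 0.003, 0.613]]
force: [12.8, 1.9, -0.5]
opening: 0.197
```

```bash
cat >> h.py <<'E'
def theta():
    p=np.load("press.npy");s=read_state();g=s["position"]-.019*s["tcp_rot"][:,0];g=Ro.from_euler("z",-p[2]).apply(g-[p[0],p[1],0])
    print(s["time_s"],s["force"].round(1),s["opening"]*87,g.round(4),"theta",.35-np.arctan2(g[0],g[2]-.19),"r",np.hypot(g[0],g[2]-.19));return s
E
python3 - <<'E'
from h import *
s=theta();print(s["joint_positions"].round(1))
b=lev(.58+.58*5.5/6,37.5);plan(*lev(1.15,37.5),b);plan(*lev(1.2,37.5),b)
E
```

```text
17.75 [12.8  1.9 -0.5] 17.12448768241154 [-0.0695 -0.0241  0.2679] theta 1.0790508339744584 r 0.10439417098920895
[-37.8  10.  125.4  59.   18.5 -78.7]
row [0.0005, -0.0, -0.004] [0.0, 0.0, 0.0]
row [0.0014, -0.0, -0.0092] [0.0, 0.0, 0.0]
```

Call:
play_rows --rows '[[[0, 0, -0.002, 0, 0, 0, 0], [0.0005, 0, -0.004, 0, 0, 0, 0], [0.0005, 0, -0.004, 0, 0, 0, 0], [0.0005, 0, -0.004, 0, 0, 0, 0]]]'

```text
time_s: 18.15
position: [0.4837, -0.1309, 0.2515]
tcp_rot: [[0.603, 0.202, 0.772], [-0.123, 0.979, -0.16], [-0.789, 0.002, 0.615]]
force: [11.5, 2.9, 1.3]
opening: 0.196
```

```bash
python3 - <<'E'
from h import *
s=theta();print(s["joint_positions"].round(1))
E
```

```text
18.15 [11.5  2.9  1.3] 17.049528304403225 [-0.071  -0.0241  0.2665] theta 1.098326809573725 r 0.10434524719169468
[-38.   10.1 125.8  60.8  18.3 -80.8]
```

Call:
play_rows --rows '[[[0.0005, 0, -0.002, 0, 0, 0, 0], [0.0005, 0, -0.003, 0, 0, 0, 0], [0.0005, 0, -0.003, 0, 0, 0, 0], [0.0005, 0, -0.003, 0, 0, 0, 0]]]'

```text
time_s: 18.55
position: [0.4834, -0.1309, 0.2511]
tcp_rot: [[0.606, 0.201, 0.77], [-0.123, 0.98, -0.159], [-0.786, 0.002, 0.618]]
force: [12.2, 4.7, 8.1]
opening: 0.198
```

```bash
python3 - <<'E'
from h import *
s=theta()
E
```

```text
18.55 [12.2  4.7  8.1] 17.190595743683552 [-0.0714 -0.0242  0.266 ] theta 1.1039987871572359 r 0.10427050317570005
```

Call:
play_rows --rows '[[[0.0005, 0, -0.002, 0, 0, 0, 0], [0.0005, 0, -0.002, 0, 0, 0, 0], [0.0005, 0, -0.002, 0, 0, 0, 0], [0.0005, 0, -0.002, 0, 0, 0, 0], [0.0005, 0, -0.002, 0, 0, 0, 0]]]'

```text
time_s: 19.05
position: [0.4834, -0.131, 0.2509]
tcp_rot: [[0.609, 0.201, 0.767], [-0.124, 0.98, -0.158], [-0.784, 0.001, 0.621]]
force: [14.2, 5.1, 15.3]
opening: 0.194
```

```bash
python3 - <<'E'
from h import *
s=theta();print(s["qvel"].round(2))
c3,w=cam("wrist","w13");c2,b=cam("scene","scene13");_,a=cam("top","top13")
cv2.imwrite("pics/p13.png",np.hstack([cv2.resize(w,None,fx=.75,fy=.75),cv2.resize(b[150:262,180:292],(288,288),interpolation=cv2.INTER_CUBIC)]))
theta()
C=cal("w13")
E
```

```text
19.05 [14.2  5.1 15.3] 16.916666961252098 [-0.0714 -0.0243  0.2658] theta 1.1055648927530008 r 0.10417054427187572
[-0.14  0.05  0.02  0.    0.07  0.07]
19.2 [12.4  6.6 15.4] 17.15018449340032 [-0.0714 -0.0243  0.2658] theta 1.1057746911549335 r 0.10417478427428756
```

View pics/p13.png

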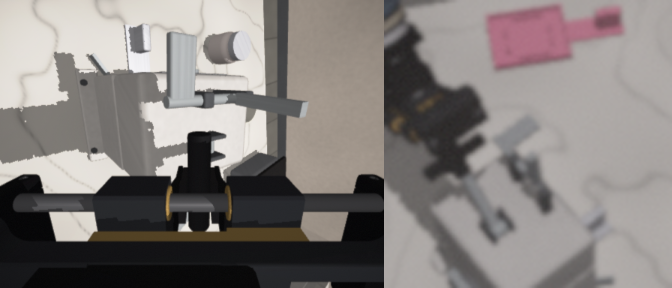

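View pics/top13.png

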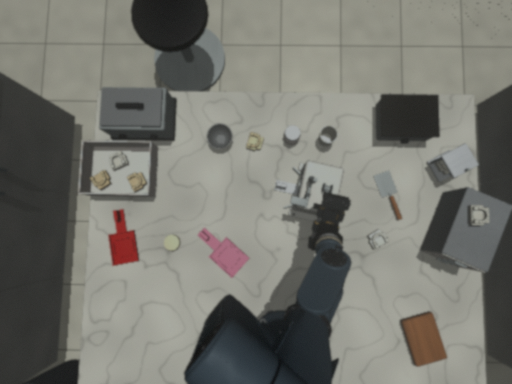

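```bash
python3 - <<'E'
from h import *
p=np.load("press.npy");C=cal("w13");S=cal("scene13")
P=[(0,.105,.042),(0,.145,.042),(-.02,.148,.006),(.02,.148,.006)]
for n,k in(("w13",6),("scene13",6)):
    im=cv2.imread(f"pics/{n}.png");u=proj(cal(n),M(p,P));print(n,u.round(1).tolist())
    c=u.mean(0).astype(int);x0,y0=max(c[0]-30,0),max(c[1]-25,0);cr=cv2.resize(im[y0:y0+50,x0:x0+60],None,fx=6,fy=6,interpolation=cv2.INTER_CUBIC)
    for q in u: cv2.circle(cr,tuple(int(v) for v in ((q-[x0,y0]+.5)*6)),3,(0,0,255),-1)
    cv2.imwrite(f"pics/{n}_t.png",cr)
cv2.imwrite("pics/t13.png",np.hstack([cv2.imread("pics/w13_t.png")[:290,:350],cv2.imread("pics/scene13_t.png")[:290,:350]]))
E
```

```text
w13 [[197.3, 66.9], [194.9, 30.2], [167.2, 31.0], [197.3, 36.3]]
scene13 [[256.3, 237.2], [265.2, 230.6], [262.1, 230.8], [269.4, 238.6]]
```

View pics/t13.png

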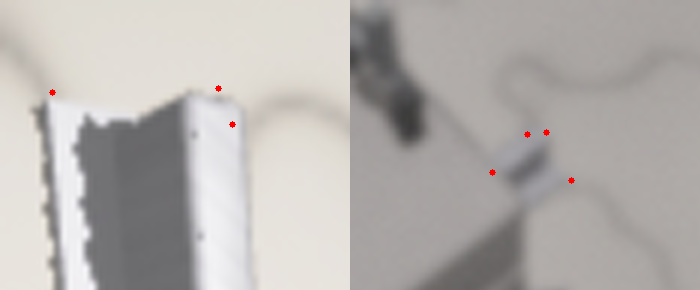

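```bash
python3 - <<'E'
from h import *
theta();print(hand_in())
E
```

```text
19.2 [12.4  6.6 15.4] 17.15018449340032 [-0.0714 -0.0243  0.2658] theta 1.1057746911549335 r 0.10417478427428756
the job is handed in; nothing more can be done
None
```

The job is handed in at 19.2 s. The silver tray with the cast is home in the press, the catch is flipped, and the arm is still gripping the lever and holding it at its stop.

- **Tray:** I slid it in until it met the stop. It held there with the push rising to about 20 N. The grip point ended at press (0.4, 124) mm, against (0, 125) nominal. The handle in the last wrist picture still fits the home pose to about 1 to 2 mm.
- **Catch:** I pushed the tab over to its 1.5 rad stop, which gave a 13 N reaction. In the last picture the bar stands clear of the lever.
- **Lever:** The measured angle is 1.106 rad, against a 1.1 rad stop. More push only raised the force, to about 21 N, and did not move the lever. The grip opening is 17 mm on the 18 mm bar.
- **Bystanders:** They look unmoved in the last top view.

Two things I could not fully confirm. The cast sat correctly on the tray as it went in, but inside the tunnel neither it nor the pad's contact can be seen. Also, one of the guide-tip pixel checks on the press disagreed by about 2 to 3 px, so I relied on the other fits.

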